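File the burr off an instrument panel and rack it

TASK

Take the orange-handled file from its wooden rest and give the top edge of the bare aluminium panel, where it leans in the sprung holder, three full forward strokes away from the robot, the blade flat on the edge and pressed lightly on it from near the tip to near the handle; lift the file clear before drawing it back each time, never dragging it backwards on the edge. Then lay the file back on its rest and stand the panel on its edge, upright, in the free middle slot of the grey rack, filed edge up. Leave the two racked panels and the blue circuit board where they are.

Things in the scene. Friction and masses are not known exactly. Their poses are not given: they have to be found in the camera images.
- file: Flat file, 200 mm long, 0.15 kg. Origin at the handle's centre; x towards the tip, z up as it lies. Orange handle 26 x 26 mm, x -40 to 40 mm; steel blade x 40 to 160 mm, 20 mm wide (y), 5 mm thick (z -2.5 to 2.5 mm). Balance point about x = 60 mm. On the rest, the handle's front half (x 0 to 30 mm) is free on both sides to grip.
- rest: Wooden file rest, fixed, on either side of the holder, 200 (x) x 90 (y) mm, x roughly away from the robot. Origin under its centre; floor 6 mm high. Cross bars 12 mm thick: at x = -85 mm, top 21 mm (under the handle's rear), at x = 60 mm, top 31.5 mm (under the blade), with 12 mm end posts 78 mm apart. Laid right, the file's origin is at x = -60 mm, 34 mm above the table, tip along +x.
- holder: Fixed white base, 150 x 160 x 16 mm, with blue ball-jointed arms and a sprung aluminium cradle. Origin on the table under the middle of the slot's floor (105 mm up), x roughly away from the robot. Slot along y, 30 mm deep, 9.5 wide, 124 long, walls 5 mm, its top leaning 24 degrees to the robot. Pressed along the slot's depth it gives up to 18 mm: from 0.6 N, then 0.4 N per mm.
- sway (a joint): How far the cradle is pushed square to the panel's face, m, -0.012 to 0.012, spring 0.4 N per mm; about 0 at rest with the panel in, about 2.5 mm more when empty. Plus: away from the robot and up, as a forward stroke pushes it; minus: towards the robot, as a file dragged back on the edge pulls it.
- panel: Bare aluminium panel with three black sockets, 120 (y, width) x 90 (z, height) x 8 (x, thickness) mm, 0.23 kg. Origin at the centre of its underside; x square to its face, away from the robot; z up along its face. Stands loose, 30 mm deep, in the holder's slot, leaning about 27 degrees (some play) to the robot, so x points up about 27 degrees. It lifts out along its z.
- edge (a point): Middle of the panel's top edge (the edge to be filed; 120 mm long along the panel's y, 8 mm across), 90 mm above the panel's origin along its z; axes as the panel's. About 185 mm above the table at the start.
- rack: Grey rack, fixed, on the other side of the holder from the rest; base 150 (x) x 144 (y) x 10 mm, origin under its centre, x roughly away from the robot. Three upright slots along y at x = -50, 0, 50 mm, each 12 mm wide, 130 long, floor 10 mm above the table, walls 28 mm tall with lips flared to 46 mm above the table (mouth about 25 mm wide).
- free_slot (a point): Middle of the floor of the free middle slot, 10 mm above the rack's origin; axes as the rack's. The panel's origin belongs here.
- blue_panel: Blue painted panel of the same size in the rack's near slot (x = -50 mm), upright, 100 mm above the table at its top. Leave alone.
- dark_panel: Black painted panel of the same size in the rack's far slot (x = +50 mm), upright. Leave alone.
- board: Blue circuit board with a few components lying on the table in front of the holder, 75 x 55 x 22 mm. Leave alone.
There are look-alikes about, which are no part of the job. What is meant by the panel is not purple or red, and is the larger of those in its own colour.

How it is judged:
On the way, in this order (a step that is already met when the one before it is completed fails the run):
1. first stroke: the blade, near its tip, lies flat on the panel's top edge (contact force between file and panel above 0.5 N and z of edge in the frame of file between -0.01 and 0.006 m and angle between the z axis of file and the z axis of panel, either way round below 0.26 rad and angle between the x axis of file and the x axis of panel, either way round below 0.4 rad and angle between panel's own z axis and vertical above 0.28 rad and x of edge in the frame of file above 0.115 m), for 0.04 s.
2. first stroke: pushed forwards over the edge, still pressed on it, to near the handle end of the blade (the cradle swayed forwards over 1.5 mm) (contact force between file and panel above 0.5 N and z of edge in the frame of file between -0.01 and 0.006 m and angle between the z axis of file and the z axis of panel, either way round below 0.26 rad and angle between the x axis of file and the x axis of panel, either way round below 0.4 rad and angle between panel's own z axis and vertical above 0.28 rad and x of edge in the frame of file below 0.08 m and value of joint sway above 0.0015 m), for 0.02 s.
3. after the first stroke the file is lifted clear of the edge before it is drawn back (contact force between file and panel below 0.05 N and z of edge in the frame of file below -0.009 m and x of edge in the frame of file below 0.1 m), for 0.04 s.
4. second stroke: the blade, near its tip, lies flat on the panel's top edge (all of step 1), for 0.04 s.
5. second stroke: pushed forwards over the edge, still pressed on it, to near the handle end of the blade (the cradle swayed forwards over 1.5 mm) (all of step 2), for 0.02 s.
6. after the second stroke the file is lifted clear of the edge before it is drawn back (all of step 3), for 0.04 s.
7. third stroke: the blade, near its tip, lies flat on the panel's top edge (all of step 4), for 0.04 s.
8. third stroke: pushed forwards over the edge, still pressed on it, to near the handle end of the blade (the cradle swayed forwards over 1.5 mm) (all of step 5), for 0.02 s.
9. after the third stroke the file is lifted clear of the edge before it is drawn back (all of step 6), for 0.04 s.
At the end, for the whole second after the job is handed in: The panel stands on the floor of the middle slot (5 mm), within 7 mm across and 12 mm along it, 12 degrees of upright, 8 of square; the file lies flat (7 degrees) on both bars of its rest, within 35 mm along and 30 mm across of its place, 17 degrees of yaw; both still and released (x of panel in the frame of free_slot between -0.007 and 0.007 m and y of panel in the frame of free_slot between -0.012 and 0.012 m and z of panel in the frame of free_slot between -0.003 and 0.005 m and angle between panel's own z axis and vertical below 0.22 rad and angle between the x axis of panel and the x axis of rack, either way round below 0.15 rad and linear speed of each of panel, file below 0.02 m/s and x of file in the frame of rest between -0.095 and -0.025 m and y of file in the frame of rest between -0.03 and 0.03 m and z of file in the frame of rest between 0.029 and 0.04 m and angle between file's own z axis and vertical below 0.12 rad and angle between the x axis of file and the x axis of rest, either way round below 0.3 rad); the robot touches nothing.
It fails at once if the file is dragged backwards on the edge, pulling the cradle more than 3 mm towards the robot (contact force between file and panel above 0.3 N and value of joint sway below -0.003 m).
It fails at once if one of the two racked panels or the circuit board is moved more than 25 mm (distance of any of blue_panel, dark_panel, board from where it was at the start of the episode above 0.025 m).
It also fails if it takes over 64 s, if anything falls off the work surface, if the arm or the gripper's body presses on something with over 40 N, if the wrist force passes 120 N, or if a joint passes its speed limit or range.

ROBOT

A 6-joint arm with a two-finger parallel gripper is mounted at the origin on the work surface. World frame = base frame: x ahead of the robot, y to its left, z up, the work surface at z = 0. Lengths are in m, angles in rad, forces in N, time in s.
With the tool pointing down it reaches from about 0.225 to 0.875 m from the base axis. Payload 3.4 kg.
Tool frame: the origin (TCP) lies at the very end of the fingers, on their centre line; the grasp point (between the pads) lies 19 mm behind it; z points along the fingers, y is the line along which they close (so a half turn about z gives the same grasp; the last joint's range is limited). The gripper opens to 85 mm and grips with 20 to 120 N. Pads are 22 mm wide; open, the fingers measure 114 mm over their backs; the gripper's body (76 mm by 85 mm) begins 54 mm behind the grasp point. The pads swing forward as they close: fully open they stand 13 mm farther back than shut.
Start: joints at [1.196, 0.276, 1.505, -0, 1.361, -0.121], TCP at [0.144, 0.557, 0.231] pointing down, gripper open.
Joint ranges: [-2.89, 2.89], [-0.75, 2.08], [0.22, 2.7], [-1.18, 4.32], [0.11, 2.71], [-2.7, 2.7]. Speed limits (rad/s): [2.57, 2.57, 3.14, 3.14, 3.14, 3.14].

INTERFACE

Orientations are given as a unit quaternion [w, x, y, z].
In Python, from rig import get_state, optics, sign_off gives the robot as it stands.
- The arm moves only by the tool send_rows, never from a script. Its argument "increments" is a list of rows, each an object with "gripper": the gripper's target within -1 to 1 (shut at 1, half-way at 0, fully open at -1); "linear": the shift along the world's x, y, z in m, a list of three; "delta_rot": the turn, a rotation vector about the world's x, y, z in rad, a list of three. In form: [{"gripper": gripper, "linear": [dx, dy, dz], "delta_rot": [rx, ry, rz]}, ...]. A call has 1 to 8 rows; each row is the pose to reach, as a shift and turn from the pose commanded when the call began; what a row does not reach only later rows make up. A row lasts 1/10 s, in which the tool goes at most 50 mm and 8.59 degrees, less where a joint would pass 70% of its speed; a pose out of reach is approached as far as the arm can. A call with a gripper value outside its range is refused whole. The fingers move at their own pace and stop on an object; "newtons" is the grip in N (left out, the last holds). Time passes only in rows, so rows that repeat a pose let the fingers close. It gives the time, the measured TCP pose, the force, the opening and the grip force at its end, in the units of the state.
- get_state(): the state, without advancing time (a new reading comes with each control period).
- optics.get_image(name): name is "side" or "top"; returns a dict with "pixels" (480x640x3 uint8, blue, green, red), "K" (3x3 intrinsics, pixels), "k1" (the pictures are not rectified: a ray, as slopes to the right and down, at radius r is drawn at 1 + k1 r^2 times it, then the intrinsics apply), "rvec" (rotation vector, rad) and "tvec" (3), from world to camera coordinates, as OpenCV has them. Camera axes: x right, y down, z forward; pixel columns grow to the right and rows downward; lengths in m; the calibration is good to about 2 mm. A picture is of the moment at which its call begins. There is no depth.
- sign_off(): hands the job in; it is judged then, once.
The state is a dict: "clock": time; "qpos": joint angles; "qd": joint speeds; "effort": joint torques, N m; "position": TCP position; "ee_rot": TCP orientation; "contact_force": force on the tool from outside, world axes, zero at the start; "moment": the same for the moment, N m; "width": finger opening in m; "gripper_force": force on a finger pad.
Only numpy, scipy, OpenCV 4.12 (cv2) and the standard library are available. Lean on these libraries where they do the work, as an engineer would, in place of code of your own. Each camera call takes 0.05 s, during which the arm holds its last target. There are 200 camera calls.

## Working session

There is one attempt and no reset: what is moved stays moved. The work goes in short steps, Python scripts to look and compute and a tool call to move; the robot and the scene stay as the last step left them, time stands still between calls to the robot, and variables do not carry over. Pictures are saved under pics/ and viewed, at most 10 in all, crops included, and the job is handed in when it is done.

Besides the shell and the picture viewer there is one more tool, called as name(argument=value, ...) on one line, values as JSON. send_rows: Moves the arm, as the interface text tells. Its arguments: {"type":"object","properties":{"increments":{"type":"array"},"newtons":{"type":"number"}},"required":["increments"]}

```bash
mkdir -p pics
cat > h.py <<'E'
import numpy as np, cv2
from rig import get_state, optics, sign_off
def shot(n,f=None):
    d=optics.get_image(n)
    d={k:(np.array(v) if not isinstance(v,(int,float)) else v) for k,v in d.items()}
    if f: cv2.imwrite('pics/'+f,d['pixels']); np.savez('pics/'+f+'.npz',**d)
    return d
def ray(d,p):
    K=d['K'];q=np.array([(p[0]-K[0,2])/K[0,0],(p[1]-K[1,2])/K[1,1]]);s=q.copy()
    for _ in range(20): s=q/(1+float(d['k1'])*(s@s))
    R=cv2.Rodrigues(d['rvec'].astype(float))[0]; t=d['tvec'].reshape(3)
    v=R.T@np.array([s[0],s[1],1]); return -R.T@t, v/np.linalg.norm(v)
def onz(d,p,z):
    c,v=ray(d,p); return c+v*(z-c[2])/v[2]
def tri(d1,p1,d2,p2):
    c1,v1=ray(d1,p1);c2,v2=ray(d2,p2)
    a=np.linalg.lstsq(np.array([v1,-v2]).T,c2-c1,rcond=None)[0]
    A,B=c1+a[0]*v1,c2+a[1]*v2; return (A+B)/2,np.linalg.norm(A-B)
def proj(d,P):
    R=cv2.Rodrigues(d['rvec'].astype(float))[0]; c=R@np.array(P)+d['tvec'].reshape(3)
    s=c[:2]/c[2]; s=s*(1+float(d['k1'])*(s@s)); return d['K'][0,0]*s[0]+d['K'][0,2],d['K'][1,1]*s[1]+d['K'][1,2]
def load(f): return dict(np.load('pics/'+f+'.npz'))
E
python3 - <<'E'
from h import *
for n in('top','side'):
    d=shot(n,n+'0.png'); print(n,d['K'].tolist(),d['k1'],ray(d,(320,240)))
print(get_state())
E
```

```text
top [[514.9041071370111, 0.0, 324.01771273655794], [0.0, 514.9041071370111, 240.5267200499703], [0.0, 0.0, 1.0]] -0.06175938901206938 (array([0.53211286, 0.01251878, 1.08870549]), array([ 0.04991342, -0.0011146 , -0.99875293]))
side [[567.1487346902235, 0.0, 318.3973299840265], [0.0, 567.1487346902235, 252.15089835087593], [0.0, 0.0, 1.0]] -0.11775509616678297 (array([0.12796215, 0.47891109, 0.84691608]), array([ 0.47806006, -0.48203038, -0.73423789]))
{'clock': 0.1, 'qpos': array([ 1.19602439e+00,  2.76522146e-01,  1.50606840e+00, -1.45310907e-05,
        1.36068015e+00, -1.21030841e-01]), 'qd': array([-0.00037312, -0.00029671, -0.00175602, -0.00100445,  0.00120253,
       -0.00123654]), 'effort': array([ 1.59248215e-03, -4.17702627e+01, -2.46406066e+01, -1.56341403e-04,
        5.94732701e-03,  3.28105637e-05]), 'position': array([0.14418505, 0.55611644, 0.23050703]), 'ee_rot': array([-1.98982975e-04,  1.26528913e-01,  9.91962565e-01, -8.15113524e-04]), 'contact_force': array([0.25966618, 0.49146666, 0.19830131]), 'moment': array([ 0.02968049, -0.01351511, -0.03610028]), 'gripper_force': 0.0, 'width': 0.08566157448378765}
```

View pics/top0.png

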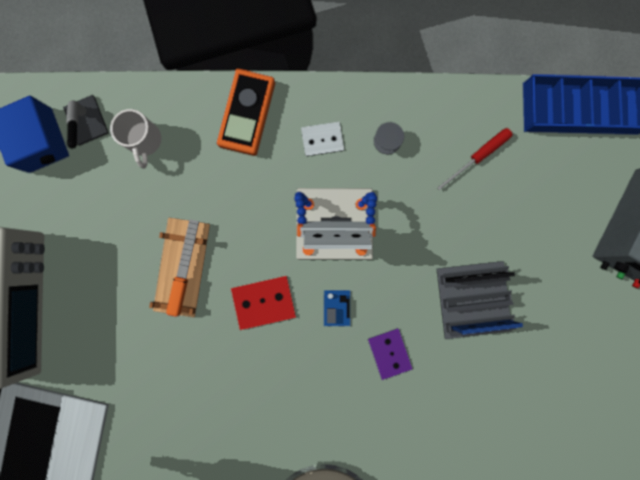

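View pics/side0.png

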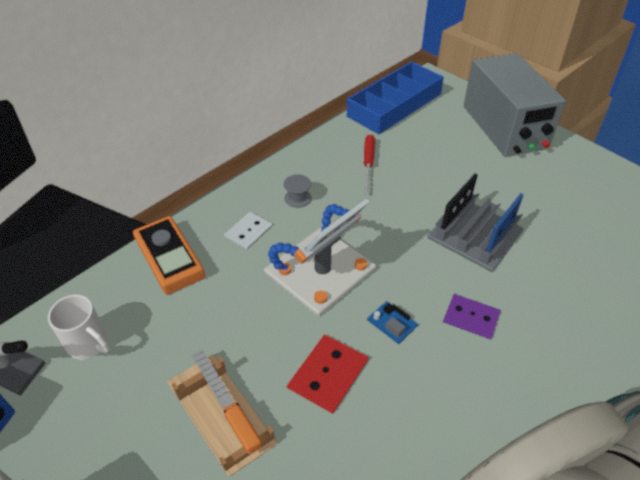

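The top view shows the file with its orange handle at (175,298) and blade tip at (192,225), in the rest. The panel in the holder is at (337,233), with its face towards the robot. The rack is at (476,300) with the middle slot free, and the board is at (337,308).

Things that could be mistaken for what I want:
- **File:** the red-handled tool at (480,160) and the orange meter at (247,112).
- **Panel:** the small pale panel at (323,139), the red panel at (263,303), the purple panel at (390,354), and the racked panels at (478,275) and (485,327).

My choices are the file at (175,298) and the panel at (337,233). I'll check both in close crops.

Run:
```python
from h import *
t=load('top0.png');s=load('side0.png')
def crop(d,x,y,w,h,k): 
    c=cv2.resize(d['pixels'][y:y+h,x:x+w],None,fx=k,fy=k,interpolation=cv2.INTER_CUBIC)
    return c
M=np.zeros((600,800,3),np.uint8)
def put(c,x,y): M[y:y+c.shape[0],x:x+c.shape[1]]=c
put(crop(t,145,210,75,115,4),0,0)        # 300x460
put(crop(t,290,180,95,85,5),310,0)    # 475x425
cv2.imwrite('pics/m1.png',M)
M[:]=0
put(crop(t,430,255,100,90,4),0,0)   #400x360
put(crop(s,260,190,120,130,3),405,0) #360x390
put(crop(s,425,165,110,110,3),0,365)  if 0 else None
put(crop(s,425,165,110,78,3),0,364)
cv2.imwrite('pics/m2.png',M)
for n,d in(('t',t),('s',s)):
    hsv=cv2.cvtColor(d['pixels'],cv2.COLOR_BGR2HSV)
    m=cv2.inRange(hsv,(5,190,120),(17,255,255)); k,l,st,c=cv2.connectedComponentsWithStats(m)
    for i in range(1,k):
        if st[i,4]>60:
            cc=max(cv2.findContours((l==i).astype(np.uint8),0,2)[0],key=cv2.contourArea)
            print(n,'orange',st[i],c[i].round(1),cv2.boxPoints(cv2.minAreaRect(cc)).round(1).tolist())
```

```text
t orange [218  69  55  85 902] [246.2 114.9] [[216.8000030517578, 144.89999389648438], [236.3000030517578, 67.80000305175781], [273.70001220703125, 77.30000305175781], [254.1999969482422, 154.39999389648438]]
t orange [168 278  16  37 385] [175.8 296.4] [[166.10000610351562, 312.70001220703125], [174.0, 276.8999938964844], [185.0, 279.29998779296875], [177.10000610351562, 315.1000061035156]]
```

View pics/m1.png

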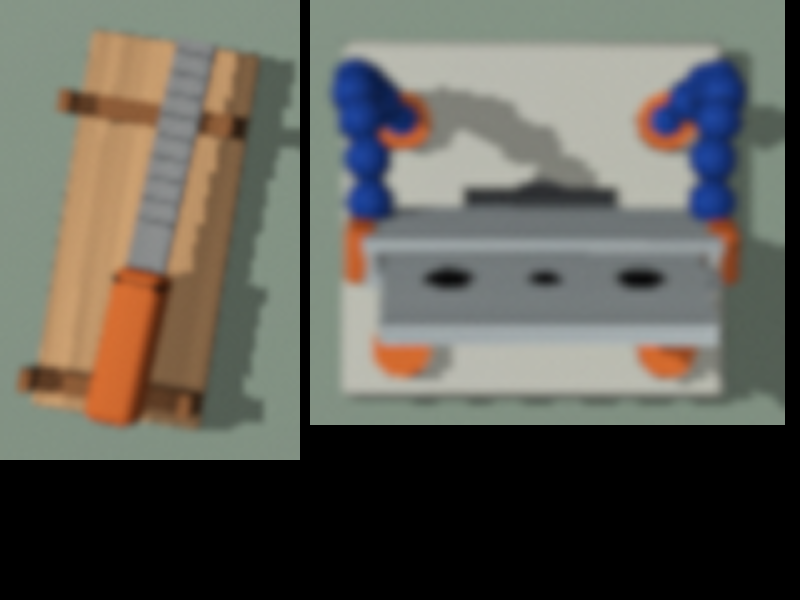

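View pics/m2.png

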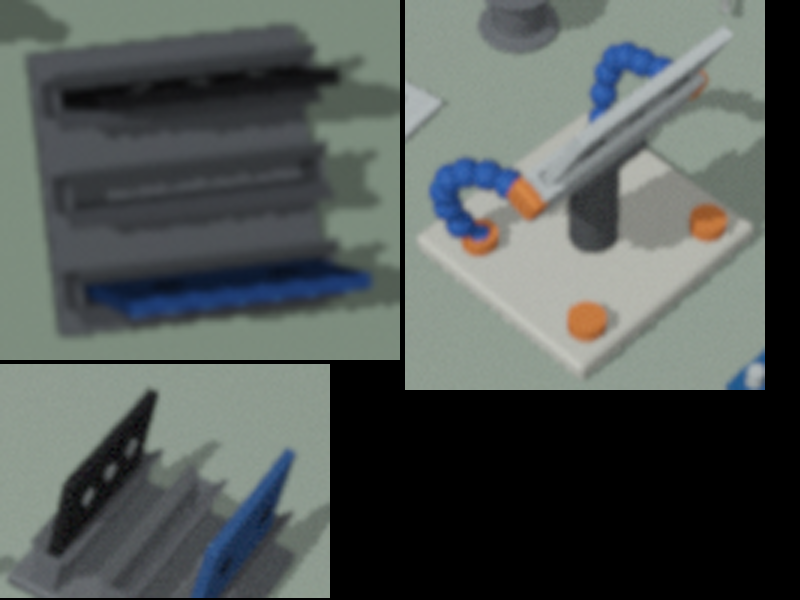

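The crops confirm the choice: the orange-handled file in the rest, and the bare panel leaning in the cradle with its lit top edge along crop row 335, which is image row 247. The middle rack slot is empty.

Run:
```python
from h import *
np.set_printoptions(precision=4,suppress=True)
t=load('top0.png');s=load('side0.png')
T=lambda x,y,k,ox,oy,px=0,py=0:((x-px)/k+ox,(y-py)/k+oy)
f=lambda x,y:T(x,y,4,145,210)
print('rest corners',[onz(t,f(*p),.006)[:2] for p in((95,30),(260,55),(200,425),(30,405))])
print('handle rear/front top',[onz(t,f(*p),.047)[:2] for p in((112,420),(142,275))],'blade root/tip',[onz(t,f(*p),.0365)[:2] for p in((150,268),(196,43))])
h=lambda x,y:T(x,y,5,290,180,310)
print('base corners',[onz(t,h(*p),.016)[:2] for p in((343,43),(720,43),(722,393),(342,393))])
print('edge z.185',[onz(t,h(*p),.185) for p in((381,335),(719,335))])
sc=lambda x,y:T(x,y,3,260,190,405)
print('edge tri',tri(t,h(719,335),s,sc(730,36)),tri(t,h(381,335),s,sc(545,178)))
r=lambda x,y:T(x,y,4,430,255)
print('rack',[onz(t,r(*p),.010)[:2] for p in((25,58),(300,25),(60,335))])
print('slot light line',[onz(t,r(*p),.038)[:2] for p in((107,193),(303,172))], 'slot ends lips z.046',[onz(t,r(*p),.046)[:2] for p in((65,193),(322,165))])
print('blue top',[onz(t,r(*p),.100)[:2] for p in((130,310),(372,282))],'dark',[onz(t,r(*p),.100)[:2] for p in((62,103),(340,75))])
for P in((.5,0,.185),): pass
```

```text
rest corners [array([0.6317, 0.3318]), array([0.619 , 0.2438]), array([0.4244, 0.2723]), array([0.4339, 0.3624])]
handle rear/front top [array([0.4305, 0.3072]), array([0.5038, 0.2931])] blade root/tip [array([0.5071, 0.2919]), array([0.6225, 0.2704])]
base corners [array([0.6933, 0.0611]), array([ 0.6946, -0.0972]), array([ 0.5476, -0.0982]), array([0.5466, 0.0602])]
edge z.185 [array([0.5648, 0.0392, 0.185 ]), array([ 0.5656, -0.0797,  0.185 ])]
edge tri (array([ 0.5659, -0.0801,  0.1796]), np.float64(0.0002472607480589235)) (array([0.5731, 0.047 , 0.1531]), np.float64(0.019911319117454855))
rack [array([ 0.5256, -0.2335]), array([ 0.5436, -0.3805]), array([ 0.3807, -0.2518])]
slot light line [array([ 0.4569, -0.2693]), array([ 0.4678, -0.3713])] slot ends lips z.046 [array([ 0.4575, -0.2456]), array([ 0.4719, -0.3783])]
blue top [array([ 0.4053, -0.2637]), array([ 0.4185, -0.3825])] dark [array([ 0.5045, -0.2309]), array([ 0.5185, -0.3673])]
```

send_rows(increments=[{"gripper":-1,"linear":[0.338,-0.26,-0.111],"delta_rot":[0,0,0.064]},{"gripper":-1,"linear":[0.338,-0.26,-0.111],"delta_rot":[0,0,0.064]},{"gripper":-1,"linear":[0.338,-0.26,-0.111],"delta_rot":[0,0,0.064]},{"gripper":-1,"linear":[0.338,-0.26,-0.111],"delta_rot":[0,0,0.064]},{"gripper":-1,"linear":[0.338,-0.26,-0.111],"delta_rot":[0,0,0.064]},{"gripper":-1,"linear":[0.338,-0.26,-0.111],"delta_rot":[0,0,0.064]},{"gripper":-1,"linear":[0.338,-0.26,-0.111],"delta_rot":[0,0,0.064]},{"gripper":-1,"linear":[0.338,-0.26,-0.111],"delta_rot":[0,0,0.064]}], newtons=100)

```text
clock: 0.9
position: [0.4523, 0.3191, 0.1298]
ee_rot: [-0.0, 0.095, 0.995, 0.0]
contact_force: [-0.1, 1.3, -0.0]
width: 0.0855
gripper_force: 0.0
```

send_rows(increments=[{"gripper":-1,"linear":[0.03,-0.022,-0.01],"delta_rot":[0,0,0]},{"gripper":-1,"linear":[0.03,-0.022,-0.01],"delta_rot":[0,0,0]},{"gripper":-1,"linear":[0.03,-0.022,-0.04],"delta_rot":[0,0,0]},{"gripper":-1,"linear":[0.03,-0.022,-0.07],"delta_rot":[0,0,0]}])

```text
clock: 1.3
position: [0.4816, 0.299, 0.0606]
ee_rot: [0.001, 0.095, 0.995, 0.001]
contact_force: [0.6, -0.4, 0.0]
width: 0.0853
gripper_force: 0.0
```

Run:
```python
from h import *
t=shot('top','top1.png');s=shot('side','side1.png');print(get_state()['position'])
M=np.zeros((480,800,3),np.uint8)
M[:, :400]=cv2.resize(t['pixels'][205:325,140:240],(400,480),interpolation=2)
M[:, 400:]=cv2.resize(s['pixels'][330:480,150:275],(400,480),interpolation=2)
cv2.imwrite('pics/m3.png',M)
```

```text
[0.47735266 0.29741928 0.05703726]
```

View pics/m3.png

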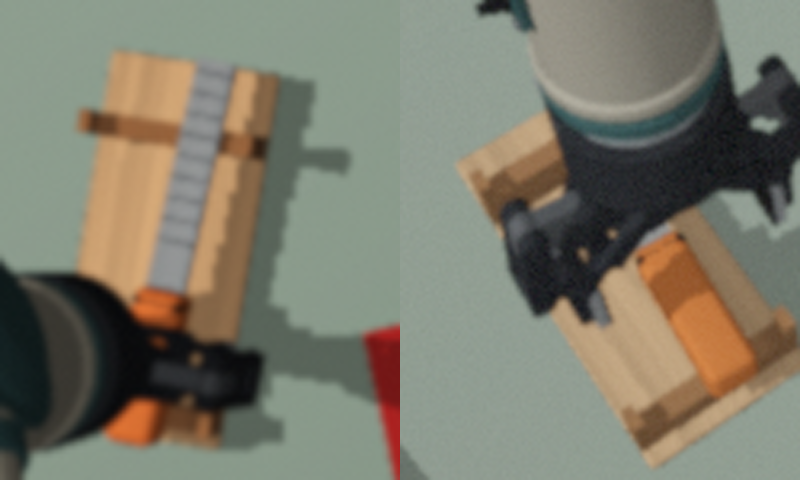

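The crop shows the open fingers on either side of the handle and lined up with it. In the left half the handle front is at about (160,310) and the fingers are at about (200,380). Next I go down and grip.

send_rows(increments=[{"gripper":-1,"linear":[0.004,0,-0.03],"delta_rot":[0,0,0]},{"gripper":-1,"linear":[0.004,0,-0.041],"delta_rot":[0,0,0]},{"gripper":-1,"linear":[0.004,0,-0.041],"delta_rot":[0,0,0]},{"gripper":1,"linear":[0.004,0,-0.041],"delta_rot":[0,0,0]},{"gripper":1,"linear":[0.004,0,-0.041],"delta_rot":[0,0,0]},{"gripper":1,"linear":[0.004,0,-0.041],"delta_rot":[0,0,0]},{"gripper":1,"linear":[0.004,0,-0.041],"delta_rot":[0,0,0]},{"gripper":1,"linear":[0.004,0,-0.041],"delta_rot":[0,0,0]}])

```text
clock: 2.2
position: [0.4857, 0.2989, 0.0207]
ee_rot: [0.001, 0.095, 0.995, 0.001]
contact_force: [-1.2, 0.5, 5.9]
width: 0.0246
gripper_force: 98.7
```

send_rows(increments=[{"gripper":1,"linear":[0,0,0],"delta_rot":[0,0,0]},{"gripper":1,"linear":[0,0,0],"delta_rot":[0,0,0]},{"gripper":1,"linear":[0,0,0],"delta_rot":[0,0,0]},{"gripper":1,"linear":[0,0,0],"delta_rot":[0,0,0]}])

```text
clock: 2.6
position: [0.4858, 0.2989, 0.0207]
ee_rot: [0.001, 0.095, 0.995, 0.001]
contact_force: [-0.4, -0.7, 6.1]
width: 0.0243
gripper_force: 98.7
```

send_rows(increments=[{"gripper":1,"linear":[0,0,0.04],"delta_rot":[0,0,0]},{"gripper":1,"linear":[0,0,0.08],"delta_rot":[0,0,0]},{"gripper":1,"linear":[0,0,0.12],"delta_rot":[0,0,0]},{"gripper":1,"linear":[-0.02,-0.02,0.16],"delta_rot":[0,0,0]},{"gripper":1,"linear":[-0.04,-0.06,0.2],"delta_rot":[0,0,0]},{"gripper":1,"linear":[-0.05,-0.11,0.2],"delta_rot":[0,0,0]},{"gripper":1,"linear":[-0.05,-0.11,0.2],"delta_rot":[0,0,0]},{"gripper":1,"linear":[-0.05,-0.11,0.2],"delta_rot":[0,0,0]}])

```text
clock: 3.4
position: [0.4345, 0.1874, 0.2198]
ee_rot: [0.0, 0.096, 0.995, 0.0]
contact_force: [-0.1, 1.0, -1.1]
width: 0.0244
gripper_force: 99.0
```

Run:
```python
from h import *
np.set_printoptions(precision=4,suppress=True)
s=shot('side','side2.png');t=shot('top','top2.png');g=get_state();print(g['position'],g['contact_force'],g['moment'],g['ee_rot'],g['width'])
M=np.zeros((480,800,3),np.uint8)
M[:, :400]=cv2.resize(t['pixels'][160:340,180:330],(400,480),interpolation=2)
M[:, 400:]=cv2.resize(s['pixels'][120:480,100:400],(400,480),interpolation=2)
cv2.imwrite('pics/m4.png',M)
```

```text
[0.4353 0.1891 0.2191] [ 0.1075  0.6035 -1.6326] [0.0079 0.1136 0.0219] [-0.0003  0.0951  0.9955  0.0004] 0.024452864910768448
```

View pics/m4.png

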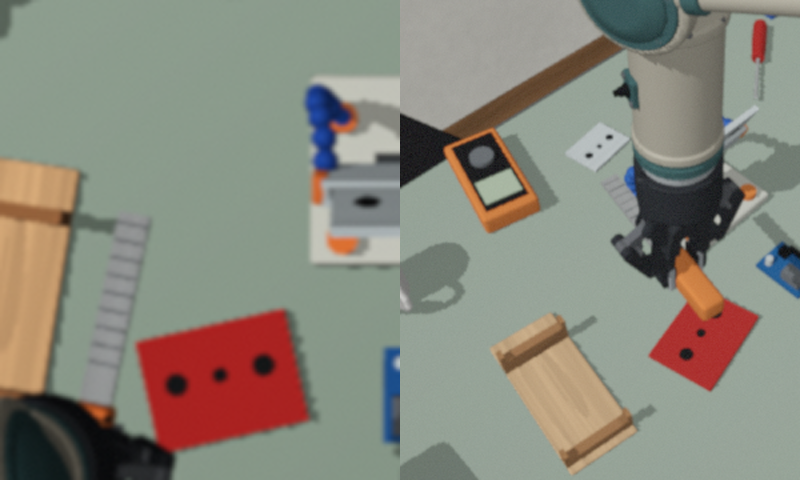

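The file is held level by the handle. The blade tip is at crop (134,218) in the left half and about (612,181) in the right half.

Run:
```python
from h import *
np.set_printoptions(precision=4,suppress=True)
s=load('side2.png');t=load('top2.png')
P,e=tri(t,(230.25,241.8),s,(259,255.8));print(P,e)
g=np.array([.4353,.1891,.2191+.019]);d=np.array([np.cos(-.1894),np.sin(-.1894),0])
print('along',(P-g)@d,'dz',P[2]-g[2],'side',(P-g)@[-d[1],d[0],0])
# if level, tip top at z .2406
print(onz(t,(230.25,241.8),.2406), (onz(t,(230.25,241.8),.2406)-g)@d)
root=((180+.375*97),(160+.375*405)); R=onz(t,root,.2406); print(R,(R-g)@d)
print('proj level tip side',proj(s,g+d*.142+[0,0,.0025]))
```

```text
[0.5699 0.1601 0.2323] 0.0026676965024465607
along 0.13770245873157164 dz -0.005789567318511102 side -0.003138561544160986
[0.5705 0.1596 0.2406] 0.1383638669145203
[0.4552 0.1809 0.2406] 0.021135178712163097
proj level tip side (np.float64(254.20108499425925), np.float64(250.96486415716865))
```

send_rows(increments=[{"gripper":1,"linear":[0,-0.05,0.005],"delta_rot":[-0.0112,-0.1175,0.0467]},{"gripper":1,"linear":[0,-0.1,0.005],"delta_rot":[-0.0224,-0.2349,0.0934]},{"gripper":1,"linear":[0,-0.15,0.005],"delta_rot":[-0.0335,-0.3524,0.14]},{"gripper":1,"linear":[0,-0.2,0],"delta_rot":[-0.0447,-0.4698,0.1867]},{"gripper":1,"linear":[0,-0.207,0],"delta_rot":[-0.0447,-0.4698,0.1867]},{"gripper":1,"linear":[0,-0.207,-0.01],"delta_rot":[-0.0447,-0.4698,0.1867]},{"gripper":1,"linear":[0,-0.207,-0.02],"delta_rot":[-0.0447,-0.4698,0.1867]},{"gripper":1,"linear":[0,-0.207,-0.02],"delta_rot":[-0.0447,-0.4698,0.1867]}])

```text
clock: 4.3
position: [0.4342, -0.0172, 0.1972]
ee_rot: [0.231, -0.0, 0.973, 0.001]
contact_force: [0.2, 0.4, -1.8]
width: 0.0242
gripper_force: 99.3
```

Run:
```python
from h import *
np.set_printoptions(precision=4,suppress=True)
s=shot('side','side3.png');t=shot('top','top3.png');g=get_state();print(g['position'],g['contact_force'],g['moment'],g['ee_rot'],g['width'])
M=np.zeros((480,800,3),np.uint8)
M[:, :400]=cv2.resize(t['pixels'][170:290,290:390],(400,480),interpolation=2)
M[:, 400:]=cv2.resize(s['pixels'][140:308,240:380],(400,480),interpolation=2)
cv2.imwrite('pics/m5.png',M)
```

```text
[ 0.4356 -0.0172  0.199 ] [ 0.7186 -0.4705 -1.1277] [ 0.0166  0.4244 -0.041 ] [ 0.2325 -0.0011  0.9726  0.0008] 0.024486177123422118
```

View pics/m5.png

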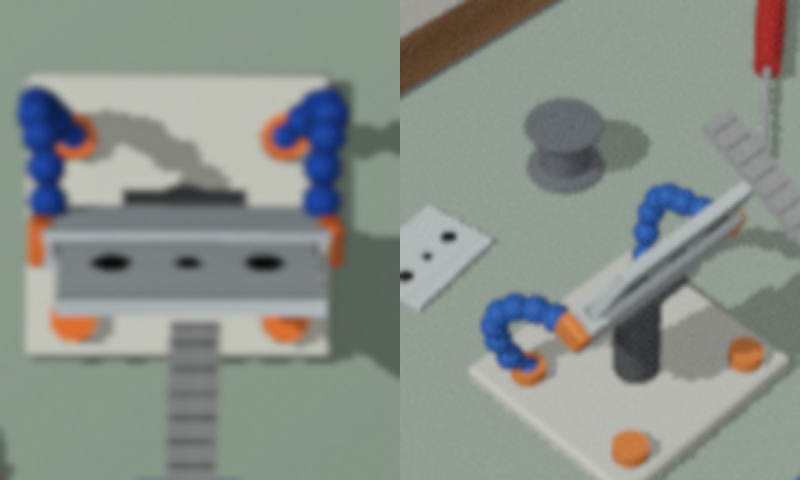

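The blade comes in square to the panel. The tip is at crop (195,322) in the left half and (716,120) in the right half, a little short of the panel's top edge, which is at row 305 of the left crop.

Run:
```python
from h import *
np.set_printoptions(precision=4,suppress=True)
s=load('side3.png');t=load('top3.png')
P,e=tri(t,(338.75,250.5),s,(350.6,182));print('tip',P,e)
n=np.array([-.454,0,.891]);u=np.array([.891,0,.454])
T=np.array([.4356,-.0172,.199]);G=T+.019*n
print('along',(P-G)@u,'normal',(P-G)@n)
for e in ((304,372),):
  for z in(.18,.185): print(onz(t,(338,170+.25*305),z),onz(t,(338,170+.25*309),z))
E=np.array([.5652,-.02,.185]); print('proj edge ends side',[proj(s,E+[0,y,0]) for y in(-.06,.06)],[proj(s,E+[.0036,y,.0018]) for y in(-.06,.06)],[proj(s,E+[-.0036,y,-.0018]) for y in(-.06,.06)])
print('edge rel tip', (E-P)@u,(E-P)@n)
```

```text
tip [ 0.5561 -0.0187  0.2695] 0.001058394899055354
along 0.13938368198984413 normal -0.010907986178219455
[ 0.5667 -0.0204  0.18  ] [ 0.5649 -0.0204  0.18  ]
[ 0.5665 -0.0202  0.185 ] [ 0.5647 -0.0202  0.185 ]
proj edge ends side [(np.float64(368.84097754987226), np.float64(199.9296837143722)), (np.float64(319.1337368305161), np.float64(236.55077286230912))] [(np.float64(367.31850719279157), np.float64(198.13318563239892)), (np.float64(317.53330024706236), np.float64(234.62505868275397))] [(np.float64(370.3643576719213), np.float64(201.72771223488854)), (np.float64(320.73544096448705), np.float64(238.47808803636516))]
edge rel tip -0.030266081989844065 -0.07940435682178058
```

send_rows(increments=[{"gripper":1,"linear":[-0.009,-0.002,-0.0045],"delta_rot":[0,0,0]},{"gripper":1,"linear":[0.0,-0.002,-0.022],"delta_rot":[0,0,0]},{"gripper":1,"linear":[0.009,-0.002,-0.04],"delta_rot":[0,0,0]},{"gripper":1,"linear":[0.016,-0.002,-0.054],"delta_rot":[0,0,0]},{"gripper":1,"linear":[0.0214,-0.002,-0.0642],"delta_rot":[0,0,0]},{"gripper":1,"linear":[0.0214,-0.002,-0.0642],"delta_rot":[0,0,0]},{"gripper":1,"linear":[0.0214,-0.002,-0.0642],"delta_rot":[0,0,0]}])

```text
clock: 5.1
position: [0.4565, -0.0199, 0.1354]
ee_rot: [0.233, -0.001, 0.972, 0.0]
contact_force: [0.9, 0.2, -2.5]
width: 0.0247
gripper_force: 99.5
```

Run:
```python
from h import *
np.set_printoptions(precision=4,suppress=True)
s=shot('side','side4.png');t=shot('top','top4.png');g=get_state();print(g['position'],g['contact_force'],g['moment'],g['ee_rot'],g['width'])
M=np.zeros((480,800,3),np.uint8)
M[:, :400]=cv2.resize(t['pixels'][170:290,290:390],(400,480),interpolation=2)
M[:, 400:]=cv2.resize(s['pixels'][140:308,240:380],(400,480),interpolation=2)
cv2.imwrite('pics/m6.png',M)
```

```text
[ 0.4568 -0.0203  0.1361] [-0.1852  0.09   -1.8338] [0.0013 0.3474 0.0023] [ 0.234  -0.0005  0.9722 -0.0001] 0.02418844874607029
```

View pics/m6.png

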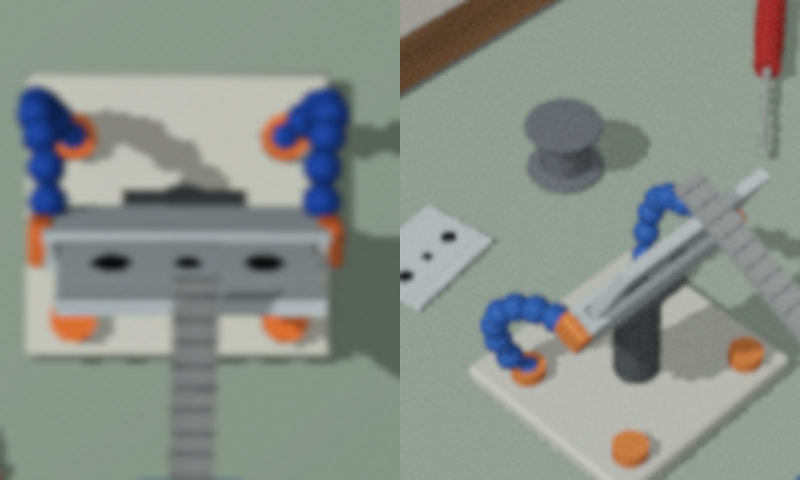

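The tip is now past the edge, at crop (195,278) in the left half, and no contact is felt yet. I'll go down gently and watch the force.

send_rows(increments=[{"gripper":1,"linear":[0.0014,0,-0.0027],"delta_rot":[0,0,0]},{"gripper":1,"linear":[0.0027,0,-0.0053],"delta_rot":[0,0,0]},{"gripper":1,"linear":[0.0041,0,-0.008],"delta_rot":[0,0,0]},{"gripper":1,"linear":[0.0041,0,-0.008],"delta_rot":[0,0,0]}])

```text
clock: 5.6
position: [0.4606, -0.0204, 0.127]
ee_rot: [0.233, -0.0, 0.972, 0.0]
contact_force: [0.2, -0.7, -1.4]
width: 0.0245
gripper_force: 99.5
```

send_rows(increments=[{"gripper":1,"linear":[0.0014,0,-0.0027],"delta_rot":[0,0,0]},{"gripper":1,"linear":[0.0023,0,-0.0045],"delta_rot":[0,0,0]},{"gripper":1,"linear":[0.0023,0,-0.0045],"delta_rot":[0,0,0]}])

```text
clock: 5.9
position: [0.4629, -0.0203, 0.1225]
ee_rot: [0.233, -0.0, 0.972, 0.0]
contact_force: [-0.4, 0.2, -1.9]
width: 0.0242
gripper_force: 99.5
```

send_rows(increments=[{"gripper":1,"linear":[0.0014,0,-0.0027],"delta_rot":[0,0,0]},{"gripper":1,"linear":[0.0023,0,-0.0045],"delta_rot":[0,0,0]},{"gripper":1,"linear":[0.0023,0,-0.0045],"delta_rot":[0,0,0]}])

```text
clock: 6.2
position: [0.4655, -0.0205, 0.1183]
ee_rot: [0.234, -0.0, 0.972, 0.0]
contact_force: [-0.9, -0.1, 0.9]
width: 0.0243
gripper_force: 99.6
```

Run:
```python
from h import *
np.set_printoptions(precision=4,suppress=True)
f=[];
for i in range(3):
  s=shot('side','side5.png'); g=get_state();print(g['position'],g['contact_force'],g['moment'])
```

```text
[ 0.4655 -0.0204  0.1184] [-1.4218  0.4909 -0.5117] [0.0217 0.1473 0.0099]
[ 0.4655 -0.0205  0.1185] [-0.5011 -0.6422  0.0195] [-0.0275  0.115   0.044 ]
[ 0.4655 -0.0205  0.1185] [-0.7334  0.76   -0.2748] [0.0322 0.1812 0.0212]
```

Contact is felt: force z is up about 1.5 N and the moment has dropped 0.2 Nm. Now the first stroke.

send_rows(increments=[{"gripper":1,"linear":[0.0045,0,-0.0022],"delta_rot":[0,0,0]},{"gripper":1,"linear":[0.0157,0,0.0023],"delta_rot":[0,0,0]},{"gripper":1,"linear":[0.0292,0,0.0087],"delta_rot":[0,0,0]},{"gripper":1,"linear":[0.0428,0,0.0151],"delta_rot":[0,0,0]},{"gripper":1,"linear":[0.0565,0,0.0214],"delta_rot":[0,0,0]},{"gripper":1,"linear":[0.07,0,0.0278],"delta_rot":[0,0,0]},{"gripper":1,"linear":[0.0727,0,0.0292],"delta_rot":[0,0,0]}])

```text
clock: 7.05
position: [0.5377, -0.0196, 0.1478]
ee_rot: [0.233, -0.001, 0.973, 0.001]
contact_force: [-6.8, 4.4, 4.7]
width: 0.0244
gripper_force: 101.0
```

Run:
```python
from h import *
np.set_printoptions(precision=4,suppress=True)
s=shot('side','side6.png');t=shot('top','top6.png');g=get_state();print(g['position'],g['contact_force'],g['moment'],g['ee_rot'],g['width'])
M=np.zeros((480,800,3),np.uint8)
M[:, :400]=cv2.resize(t['pixels'][170:290,290:390],(400,480),interpolation=2)
M[:, 400:]=cv2.resize(s['pixels'][140:308,240:380],(400,480),interpolation=2)
cv2.imwrite('pics/m7.png',M)
a=load('top4.png')['pixels'];
# row shift of panel/cradle: compare strips left of the blade
for n,(x0,x1) in (('L',(305,330)),('R',(348,370))):
  A=a[225:255,x0:x1].mean((1,2)).round(0);B=t['pixels'][225:255,x0:x1].mean((1,2)).round(0);print(n,A.tolist(),B.tolist())
```

```text
[ 0.5374 -0.0194  0.1475] [-8.2236  3.9524  5.7162] [0.3589 0.3788 0.4849] [ 0.2326 -0.0009  0.9726  0.0008] 0.024325917886408446
L [122.0, 123.0, 137.0, 161.0, 163.0, 143.0, 127.0, 123.0, 116.0, 101.0, 89.0, 94.0, 111.0, 124.0, 129.0, 129.0, 128.0, 126.0, 125.0, 136.0, 160.0, 172.0, 173.0, 173.0, 166.0, 159.0, 158.0, 158.0, 160.0, 164.0] [97.0, 85.0, 96.0, 111.0, 116.0, 116.0, 118.0, 138.0, 168.0, 179.0, 181.0, 185.0, 190.0, 191.0, 191.0, 192.0, 192.0, 192.0, 190.0, 183.0, 172.0, 164.0, 161.0, 159.0, 159.0, 159.0, 159.0, 159.0, 160.0, 165.0]
R [119.0, 120.0, 132.0, 153.0, 160.0, 148.0, 131.0, 122.0, 113.0, 97.0, 83.0, 88.0, 106.0, 122.0, 127.0, 128.0, 126.0, 121.0, 112.0, 118.0, 141.0, 153.0, 156.0, 158.0, 150.0, 141.0, 143.0, 148.0, 153.0, 159.0] [87.0, 70.0, 77.0, 92.0, 100.0, 103.0, 115.0, 143.0, 173.0, 184.0, 184.0, 175.0, 151.0, 134.0, 132.0, 135.0, 140.0, 152.0, 167.0, 169.0, 162.0, 156.0, 152.0, 150.0, 150.0, 150.0, 151.0, 152.0, 155.0, 160.0]
```

View pics/m7.png

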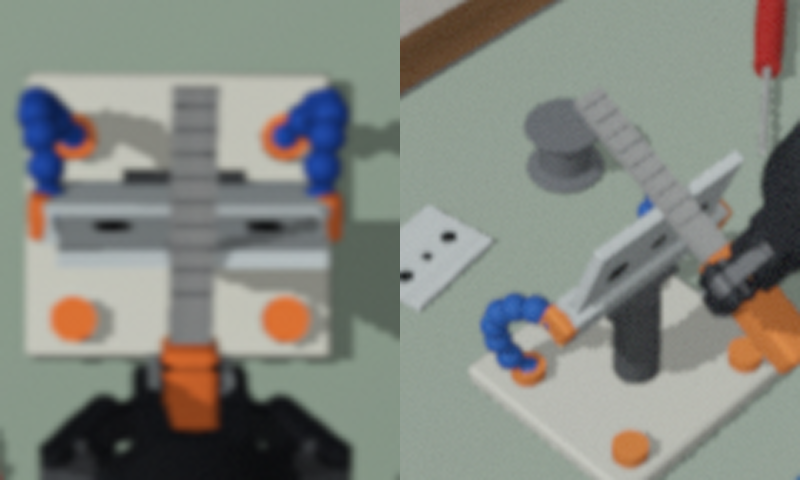

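The first stroke is nearly done. The edge is at row 258 of the left crop and the handle front at row 345, so about 0.08 m along the blade, and the cradle has swayed well forward. I'll go a little further with less press.

send_rows(increments=[{"gripper":1,"linear":[0.0067,0,0.006],"delta_rot":[0,0,0]},{"gripper":1,"linear":[0.0125,0,0.0109],"delta_rot":[0,0,0]},{"gripper":1,"linear":[0.0142,0,0.0118],"delta_rot":[0,0,0]}])

```text
clock: 7.45
position: [0.553, -0.0204, 0.1598]
ee_rot: [0.234, -0.0, 0.972, -0.0]
contact_force: [-2.5, 0.6, 0.4]
width: 0.0239
gripper_force: 100.1
```

```bash
cat >> h.py <<'E'
def meas(f):
    np.set_printoptions(precision=4,suppress=True)
    t=shot('top',f);p=t['pixels'].astype(int);g=get_state();print(g['position'],g['contact_force'],g['moment'],g['ee_rot'])
    hs=cv2.cvtColor(t['pixels'],cv2.COLOR_BGR2HSV)[:,330:345]
    m=cv2.inRange(hs,(5,170,80),(17,255,255)); r=np.where(m.sum(1)>255*4)[0]; print('orange rows',r[:3],r[-3:])
    for x0,x1 in((310,325),(352,367)): print(p[225:270,x0:x1].mean((1,2)).round().astype(int).tolist())
E
python3 -c "
from h import *
meas('top7.png')"
```

```text
[ 0.5529 -0.0205  0.1596] [-2.6526 -0.5501  0.3483] [0.0269 0.5993 0.0008] [ 0.2336 -0.0003  0.9723  0.    ]
orange rows [248 249 250] [266 267 268]
[166, 152, 122, 88, 66, 77, 103, 115, 116, 117, 132, 161, 177, 179, 175, 176, 186, 191, 191, 186, 176, 167, 161, 158, 158, 158, 158, 156, 153, 153, 163, 175, 174, 148, 104, 72, 54, 37, 25, 20, 18, 18, 18, 18, 17]
[157, 146, 118, 84, 58, 59, 78, 93, 101, 110, 133, 164, 181, 183, 174, 152, 136, 132, 131, 128, 128, 134, 138, 140, 141, 142, 143, 144, 146, 148, 156, 170, 173, 149, 107, 77, 56, 36, 23, 19, 19, 19, 20, 20, 20]
```

Run:
```python
from h import *
n=np.array([-.454,0,.891]);u=np.array([.891,0,.454])
for f,T in(('top6.png',(.5374,-.0194,.1475)),('top7.png',(.5529,-.0205,.1596))):
    t=load(f);G=np.array(T)+.019*n
    print(f,'front',proj(t,G+.02*u+.0073*n),[(a,proj(t,G-.0082*n+(a-.02)*u)[1].round(1)) for a in(.055,.06,.065,.07,.075,.08,.085,.09)])
```

```text
top6.png front (np.float64(337.38687310997824), np.float64(259.5021334563999)) [(0.055, np.float64(248.1)), (0.06, np.float64(245.5)), (0.065, np.float64(243.0)), (0.07, np.float64(240.4)), (0.075, np.float64(237.8)), (0.08, np.float64(235.2)), (0.085, np.float64(232.6)), (0.09, np.float64(230.0))]
top7.png front (np.float64(338.307525630068), np.float64(250.52214830035484)) [(0.055, np.float64(239.0)), (0.06, np.float64(236.4)), (0.065, np.float64(233.8)), (0.07, np.float64(231.2)), (0.075, np.float64(228.6)), (0.08, np.float64(225.9)), (0.085, np.float64(223.2)), (0.09, np.float64(220.6))]
```

send_rows(increments=[{"gripper":1,"linear":[-0.0045,0,0.0089],"delta_rot":[0,0,0]},{"gripper":1,"linear":[-0.0091,0,0.0178],"delta_rot":[0,0,0]},{"gripper":1,"linear":[-0.0136,0,0.0267],"delta_rot":[0,0,0]},{"gripper":1,"linear":[-0.0136,0,0.0267],"delta_rot":[0,0,0]},{"gripper":1,"linear":[-0.043,0,0.013],"delta_rot":[0,0,0]},{"gripper":1,"linear":[-0.072,0,-0.0007],"delta_rot":[0,0,0]},{"gripper":1,"linear":[-0.101,0,-0.0144],"delta_rot":[0,0,0]},{"gripper":1,"linear":[-0.101,0,-0.0144],"delta_rot":[0,0,0]}])

```text
clock: 8.3
position: [0.4446, -0.0186, 0.1413]
ee_rot: [0.229, 0.0, 0.973, 0.002]
contact_force: [0.2, -0.3, -2.9]
width: 0.0245
gripper_force: 99.7
```

Run:
```python
from h import *
meas('top8.png');t=load('top8.png')
n=np.array([-.454,0,.891]);u=np.array([.891,0,.454])
print(t['pixels'][225:290,334:342].mean((1,2)).round().tolist())
T=get_state()['position'];G=T+.019*n
for g in(.015,.02): print(proj(t,G-.0032*n+(.16-g)*u))
```

```text
[ 0.4484 -0.0198  0.1436] [ 1.1079  0.57   -1.4032] [-0.0242  0.3228 -0.0157] [0.232  0.0003 0.9727 0.0005]
orange rows [309 310 311] [329 330 331]
[122, 123, 137, 161, 163, 142, 127, 120, 104, 78, 62, 77, 105, 122, 127, 127, 126, 126, 138, 160, 172, 172, 166, 157, 155, 157, 157, 158, 159, 163, 173, 185, 184, 157, 119, 117, 134, 140, 140, 141, 140, 140, 140, 140, 140]
[120, 121, 131, 152, 160, 148, 130, 120, 107, 84, 66, 76, 101, 120, 126, 126, 125, 125, 133, 152, 170, 176, 168, 150, 134, 131, 135, 140, 146, 153, 164, 179, 182, 157, 121, 117, 133, 139, 139, 139, 139, 139, 139, 139, 139]
[120.0, 121.0, 134.0, 157.0, 159.0, 140.0, 126.0, 122.0, 115.0, 89.0, 66.0, 84.0, 114.0, 126.0, 127.0, 126.0, 125.0, 126.0, 134.0, 151.0, 156.0, 132.0, 115.0, 119.0, 122.0, 116.0, 109.0, 116.0, 123.0, 124.0, 120.0, 112.0, 112.0, 120.0, 124.0, 123.0, 117.0, 109.0, 116.0, 124.0, 125.0, 124.0, 117.0, 109.0, 117.0, 124.0, 125.0, 123.0, 115.0, 108.0, 118.0, 125.0, 125.0, 118.0, 110.0, 118.0, 125.0, 126.0, 126.0, 119.0, 111.0, 119.0, 126.0, 126.0, 118.0]
(np.float64(338.6354973550016), np.float64(243.04529799699537))
(np.float64(338.57193122202517), np.float64(245.7434881876795))
```

send_rows(increments=[{"gripper":1,"linear":[0.006,0,-0.01],"delta_rot":[0,0,0]},{"gripper":1,"linear":[0.0115,0,-0.019],"delta_rot":[0,0,0]},{"gripper":1,"linear":[0.0145,0,-0.025],"delta_rot":[0,0,0]},{"gripper":1,"linear":[0.0175,0,-0.0298],"delta_rot":[0,0,0]},{"gripper":1,"linear":[0.0175,0,-0.0298],"delta_rot":[0,0,0]},{"gripper":1,"linear":[0.0175,0,-0.0298],"delta_rot":[0,0,0]}])

```text
clock: 8.95
position: [0.4696, -0.0207, 0.1158]
ee_rot: [0.234, -0.0, 0.972, -0.0]
contact_force: [-1.2, -1.4, -0.0]
width: 0.0243
gripper_force: 100.0
```

Run:
```python
from h import *
meas('top9.png'); t=load('top9.png');print(t['pixels'][225:290,334:342].mean((1,2)).round().tolist())
```

```text
[ 0.4695 -0.0207  0.1159] [-1.56   -0.0504  0.9498] [-0.059   0.0981 -0.154 ] [ 0.2343 -0.0002  0.9722 -0.0002]
orange rows [295 296 297] [313 314 315]
[122, 133, 154, 164, 152, 133, 123, 111, 87, 65, 73, 100, 121, 128, 128, 127, 126, 132, 149, 167, 172, 168, 160, 157, 157, 157, 157, 158, 159, 163, 173, 185, 184, 157, 119, 116, 133, 140, 141, 140, 140, 140, 140, 141, 140]
[121, 130, 150, 161, 152, 133, 122, 112, 90, 69, 72, 91, 103, 105, 108, 113, 119, 129, 147, 168, 176, 171, 156, 135, 124, 127, 133, 139, 146, 154, 164, 179, 182, 158, 121, 118, 133, 139, 139, 139, 139, 139, 139, 140, 139]
[121.0, 131.0, 152.0, 161.0, 149.0, 131.0, 123.0, 117.0, 108.0, 113.0, 120.0, 119.0, 111.0, 111.0, 119.0, 123.0, 122.0, 114.0, 105.0, 115.0, 123.0, 124.0, 124.0, 117.0, 110.0, 117.0, 123.0, 124.0, 116.0, 105.0, 110.0, 121.0, 125.0, 124.0, 115.0, 103.0, 114.0, 124.0, 125.0, 117.0, 108.0, 115.0, 123.0, 125.0, 125.0, 118.0, 110.0, 117.0, 124.0, 125.0, 117.0, 108.0, 117.0, 124.0, 125.0, 118.0, 107.0, 111.0, 121.0, 125.0, 125.0, 125.0, 125.0, 124.0, 124.0]
```

send_rows(increments=[{"gripper":1,"linear":[0.0137,0,0.0072],"delta_rot":[0,0,0]},{"gripper":1,"linear":[0.0274,0,0.0144],"delta_rot":[0,0,0]},{"gripper":1,"linear":[0.0411,0,0.0216],"delta_rot":[0,0,0]},{"gripper":1,"linear":[0.0548,0,0.0287],"delta_rot":[0,0,0]},{"gripper":1,"linear":[0.0685,0,0.0358],"delta_rot":[0,0,0]},{"gripper":1,"linear":[0.0824,0,0.0426],"delta_rot":[0,0,0]},{"gripper":1,"linear":[0.0824,0,0.0426],"delta_rot":[0,0,0]}])

```text
clock: 9.7
position: [0.5527, -0.0206, 0.1591]
ee_rot: [0.235, -0.001, 0.972, -0.0]
contact_force: [-1.9, -1.5, 0.7]
width: 0.0244
gripper_force: 100.1
```

Run:
```python
from h import *
meas('top10.png')
```

```text
[ 0.5511 -0.0203  0.158 ] [-3.0777 -0.3536 -0.1447] [-0.0898  0.4136 -0.1328] [ 0.2334 -0.0006  0.9724  0.    ]
orange rows [248 249 250] [266 267 268]
[164, 164, 139, 107, 76, 66, 88, 110, 118, 117, 114, 131, 165, 179, 182, 187, 191, 192, 191, 186, 176, 167, 161, 158, 158, 158, 158, 157, 154, 154, 163, 176, 174, 149, 106, 77, 60, 43, 29, 22, 19, 18, 18, 17, 18]
[158, 159, 136, 105, 73, 55, 68, 87, 99, 105, 109, 131, 168, 183, 184, 174, 144, 130, 129, 126, 127, 133, 135, 138, 140, 142, 143, 144, 146, 148, 156, 170, 173, 150, 108, 80, 61, 40, 24, 19, 19, 19, 20, 20, 20]
```

send_rows(increments=[{"gripper":1,"linear":[-0.0045,0,0.0089],"delta_rot":[0,0,0]},{"gripper":1,"linear":[-0.0091,0,0.0178],"delta_rot":[0,0,0]},{"gripper":1,"linear":[-0.0136,0,0.0267],"delta_rot":[0,0,0]},{"gripper":1,"linear":[-0.0136,0,0.0267],"delta_rot":[0,0,0]},{"gripper":1,"linear":[-0.043,0,0.013],"delta_rot":[0,0,0]},{"gripper":1,"linear":[-0.072,0,-0.0005],"delta_rot":[0,0,0]},{"gripper":1,"linear":[-0.1015,0,-0.0142],"delta_rot":[0,0,0]},{"gripper":1,"linear":[-0.1015,0,-0.0142],"delta_rot":[0,0,0]}])

```text
clock: 10.55
position: [0.4427, -0.0184, 0.1397]
ee_rot: [0.229, 0.0, 0.973, 0.002]
contact_force: [-1.2, 1.0, -1.9]
width: 0.0242
gripper_force: 99.7
```

Run:
```python
from h import *
meas('top11.png')
```

```text
[ 0.4465 -0.0198  0.142 ] [ 0.7831  1.0349 -1.2739] [ 0.0014  0.3478 -0.0576] [0.2318 0.0003 0.9728 0.0006]
orange rows [310 311 312] [330 331 332]
[122, 123, 137, 160, 163, 143, 128, 122, 109, 84, 63, 72, 100, 121, 129, 129, 128, 126, 125, 136, 160, 171, 172, 172, 165, 158, 157, 158, 159, 163, 173, 185, 184, 157, 119, 116, 133, 140, 141, 140, 140, 140, 140, 140, 140]
[120, 121, 131, 152, 160, 148, 131, 122, 110, 88, 68, 74, 99, 120, 127, 128, 127, 126, 125, 136, 163, 176, 179, 174, 149, 131, 133, 140, 146, 153, 164, 179, 182, 157, 121, 117, 133, 139, 140, 139, 139, 139, 139, 140, 139]
```

send_rows(increments=[{"gripper":1,"linear":[0.0068,0,-0.0092],"delta_rot":[0,0,0]},{"gripper":1,"linear":[0.0135,0,-0.0175],"delta_rot":[0,0,0]},{"gripper":1,"linear":[0.0165,0,-0.0236],"delta_rot":[0,0,0]},{"gripper":1,"linear":[0.0195,0,-0.0286],"delta_rot":[0,0,0]},{"gripper":1,"linear":[0.0195,0,-0.0286],"delta_rot":[0,0,0]},{"gripper":1,"linear":[0.0195,0,-0.0286],"delta_rot":[0,0,0]}])

```text
clock: 11.2
position: [0.4697, -0.0206, 0.1152]
ee_rot: [0.234, -0.0, 0.972, -0.0]
contact_force: [-2.2, -1.2, 1.1]
width: 0.0242
gripper_force: 100.0
```

Run:
```python
from h import *
meas('top12.png')
```

```text
[ 0.4696 -0.0206  0.1154] [ 0.1486 -0.4628  1.8624] [-0.1158  0.0226 -0.1754] [ 0.2339 -0.0002  0.9722 -0.0001]
orange rows [294 295 296] [313 314 315]
[122, 133, 154, 164, 152, 134, 124, 112, 88, 65, 71, 97, 120, 129, 129, 128, 126, 124, 134, 160, 172, 173, 174, 166, 158, 157, 157, 158, 159, 163, 173, 185, 184, 157, 119, 116, 133, 140, 141, 140, 140, 140, 141, 140, 140]
[121, 130, 150, 159, 148, 131, 124, 115, 92, 70, 69, 87, 102, 106, 108, 112, 118, 127, 149, 176, 181, 180, 174, 148, 126, 127, 132, 137, 145, 153, 164, 179, 181, 158, 121, 117, 133, 139, 139, 139, 139, 139, 139, 139, 139]
```

Contact again, with about 3 N of press. Now the third stroke.

send_rows(increments=[{"gripper":1,"linear":[0.0137,0,0.0072],"delta_rot":[0,0,0]},{"gripper":1,"linear":[0.0274,0,0.0144],"delta_rot":[0,0,0]},{"gripper":1,"linear":[0.0411,0,0.0216],"delta_rot":[0,0,0]},{"gripper":1,"linear":[0.0548,0,0.0287],"delta_rot":[0,0,0]},{"gripper":1,"linear":[0.0685,0,0.0358],"delta_rot":[0,0,0]},{"gripper":1,"linear":[0.0824,0,0.0426],"delta_rot":[0,0,0]},{"gripper":1,"linear":[0.0824,0,0.0426],"delta_rot":[0,0,0]}])

```text
clock: 11.95
position: [0.5529, -0.0205, 0.1587]
ee_rot: [0.234, -0.001, 0.972, -0.0]
contact_force: [-2.7, -0.6, 0.1]
width: 0.024
gripper_force: 100.1
```

Run:
```python
from h import *
meas('top13.png')
```

```text
[ 0.5513 -0.0203  0.1577] [-2.7646 -0.5661  0.3972] [-0.0691  0.471  -0.0855] [ 0.2332 -0.0007  0.9724  0.0001]
orange rows [248 249 250] [266 267 268]
[167, 162, 131, 96, 70, 72, 97, 113, 117, 117, 124, 146, 171, 179, 178, 181, 188, 191, 191, 186, 176, 167, 161, 158, 158, 158, 158, 156, 153, 153, 163, 175, 174, 148, 105, 75, 57, 40, 26, 20, 19, 18, 18, 18, 18]
[160, 156, 127, 93, 64, 57, 74, 90, 100, 107, 119, 144, 173, 183, 181, 170, 147, 133, 131, 128, 128, 133, 135, 137, 140, 142, 143, 144, 146, 148, 156, 170, 173, 149, 107, 78, 59, 38, 24, 19, 19, 19, 19, 20, 20]
```

send_rows(increments=[{"gripper":1,"linear":[-0.0045,0,0.0089],"delta_rot":[0,0,0]},{"gripper":1,"linear":[-0.0091,0,0.0178],"delta_rot":[0,0,0]},{"gripper":1,"linear":[-0.0136,0,0.0267],"delta_rot":[0,0,0]},{"gripper":1,"linear":[-0.0136,0,0.0267],"delta_rot":[0,0,0]},{"gripper":1,"linear":[-0.04,0,0.06],"delta_rot":[0,0,0]},{"gripper":1,"linear":[-0.08,0,0.082],"delta_rot":[0,0,0]},{"gripper":1,"linear":[-0.111,0,0.082],"delta_rot":[0,0,0]},{"gripper":1,"linear":[-0.111,0,0.082],"delta_rot":[0,0,0]}])

```text
clock: 12.8
position: [0.4365, -0.0196, 0.2393]
ee_rot: [0.233, -0.0, 0.973, 0.0]
contact_force: [0.4, 0.3, -2.4]
width: 0.0243
gripper_force: 99.8
```

send_rows(increments=[{"gripper":1,"linear":[0,0.045,0],"delta_rot":[0.0112,0.1175,-0.0467]},{"gripper":1,"linear":[0,0.09,0],"delta_rot":[0.0224,0.2349,-0.0934]},{"gripper":1,"linear":[0,0.135,0],"delta_rot":[0.0335,0.3524,-0.14]},{"gripper":1,"linear":[0.01,0.18,0],"delta_rot":[0.0447,0.4698,-0.1867]},{"gripper":1,"linear":[0.02,0.225,-0.01],"delta_rot":[0.0447,0.4698,-0.1867]},{"gripper":1,"linear":[0.035,0.27,-0.03],"delta_rot":[0.0447,0.4698,-0.1867]},{"gripper":1,"linear":[0.046,0.31,-0.05],"delta_rot":[0.0447,0.4698,-0.1867]},{"gripper":1,"linear":[0.046,0.322,-0.06],"delta_rot":[0.0447,0.4698,-0.1867]}])

```text
clock: 13.6
position: [0.488, 0.3061, 0.177]
ee_rot: [-0.0, 0.094, 0.996, 0.001]
contact_force: [0.1, -0.9, -1.7]
width: 0.0242
gripper_force: 99.6
```

send_rows(increments=[{"gripper":1,"linear":[0,0,0],"delta_rot":[0,0,0]},{"gripper":1,"linear":[0,0,0],"delta_rot":[0,0,0]}])

```text
clock: 13.8
position: [0.4863, 0.3012, 0.179]
ee_rot: [-0.0, 0.094, 0.996, -0.001]
contact_force: [0.0, -0.7, -1.9]
width: 0.0244
gripper_force: 99.6
```

Run:
```python
from h import *
meas('top14.png'); t=load('top14.png')
hs=cv2.cvtColor(t['pixels'],cv2.COLOR_BGR2HSV)[270:320,150:200]
print(proj(t,(.4858,.299,.12)))
```

```text
[0.4866 0.3007 0.1798] [-0.3425  0.031  -1.2645] [ 0.0297  0.1001 -0.0239] [ 0.0002  0.0949  0.9955 -0.0003]
orange rows [] []
[122, 123, 137, 161, 163, 143, 128, 122, 109, 85, 65, 73, 101, 122, 129, 129, 128, 126, 125, 136, 161, 172, 173, 172, 165, 158, 158, 158, 159, 163, 173, 186, 184, 157, 119, 117, 134, 140, 141, 141, 141, 141, 141, 141, 141]
[120, 121, 131, 153, 160, 148, 131, 122, 110, 88, 68, 74, 99, 120, 127, 128, 127, 126, 125, 136, 164, 176, 179, 174, 150, 131, 134, 140, 147, 154, 164, 179, 182, 158, 121, 118, 133, 139, 140, 140, 140, 139, 139, 140, 140]
(np.float64(166.86538695971913), np.float64(289.25292217310516))
```

send_rows(increments=[{"gripper":1,"linear":[0,0.002,-0.045],"delta_rot":[0,0,0]},{"gripper":1,"linear":[0,0.002,-0.09],"delta_rot":[0,0,0]},{"gripper":1,"linear":[0,0.002,-0.125],"delta_rot":[0,0,0]},{"gripper":1,"linear":[0,0.002,-0.145],"delta_rot":[0,0,0]},{"gripper":1,"linear":[0,0.002,-0.153],"delta_rot":[0,0,0]},{"gripper":1,"linear":[0,0.002,-0.158],"delta_rot":[0,0,0]},{"gripper":1,"linear":[0,0.002,-0.158],"delta_rot":[0,0,0]},{"gripper":1,"linear":[0,0.002,-0.158],"delta_rot":[0,0,0]}])

```text
clock: 14.65
position: [0.4877, 0.3038, 0.0231]
ee_rot: [0.001, 0.095, 0.995, 0.001]
contact_force: [1.2, 0.2, -1.8]
width: 0.0244
gripper_force: 99.7
```

send_rows(increments=[{"gripper":1,"linear":[0,0,-0.002],"delta_rot":[0,0,0]},{"gripper":1,"linear":[0,0,-0.004],"delta_rot":[0,0,0]},{"gripper":1,"linear":[0,0,-0.004],"delta_rot":[0,0,0]}])

```text
clock: 14.95
position: [0.488, 0.3041, 0.0209]
ee_rot: [0.002, 0.095, 0.996, 0.001]
contact_force: [-0.1, -2.4, 15.4]
width: 0.0245
gripper_force: 102.2
```

send_rows(increments=[{"gripper":0.2,"linear":[0,0,0.002],"delta_rot":[0,0,0]},{"gripper":-0.5,"linear":[0,0,0.002],"delta_rot":[0,0,0]},{"gripper":-1,"linear":[0,0,0.002],"delta_rot":[0,0,0]},{"gripper":-1,"linear":[0,0,0.002],"delta_rot":[0,0,0]},{"gripper":-1,"linear":[0,0,0.002],"delta_rot":[0,0,0]},{"gripper":-1,"linear":[0,0,0.03],"delta_rot":[0,0,0]},{"gripper":-1,"linear":[0,0,0.07],"delta_rot":[0,0,0]},{"gripper":-1,"linear":[0,0,0.11],"delta_rot":[0,0,0]}])

```text
clock: 15.75
position: [0.4859, 0.3033, 0.1279]
ee_rot: [-0.001, 0.095, 0.995, -0.001]
contact_force: [0.4, -0.3, -0.3]
width: 0.0854
gripper_force: 0.0
```

send_rows(increments=[{"gripper":-1,"linear":[-0.03,-0.04,0.05],"delta_rot":[0,0,-0.148]},{"gripper":-1,"linear":[-0.05,-0.09,0.1],"delta_rot":[0,0,-0.296]},{"gripper":-1,"linear":[-0.05,-0.14,0.12],"delta_rot":[0,0,-0.444]},{"gripper":-1,"linear":[-0.05,-0.19,0.12],"delta_rot":[0,0,-0.592]},{"gripper":-1,"linear":[-0.05,-0.22,0.12],"delta_rot":[0,0,-0.74]},{"gripper":-1,"linear":[-0.05,-0.22,0.12],"delta_rot":[0,0,-0.888]},{"gripper":-1,"linear":[-0.05,-0.22,0.12],"delta_rot":[0,0,-1.036]},{"gripper":-1,"linear":[-0.05,-0.22,0.12],"delta_rot":[0,0,-1.184]}])

```text
clock: 16.55
position: [0.4364, 0.0826, 0.2476]
ee_rot: [0.0, 0.637, 0.771, 0.0]
contact_force: [-0.3, 0.2, 0.4]
width: 0.0852
gripper_force: 0.0
```

Run:
```python
from h import *
meas('top15.png'); t=load('top15.png'); s=shot('side','side15.png'); print(get_state()['qpos'])
for d in (t,load('top0.png')):
    m=cv2.inRange(cv2.cvtColor(d['pixels'],cv2.COLOR_BGR2HSV),(5,190,120),(17,255,255))[200:330,140:230]
    k,l,st,c=cv2.connectedComponentsWithStats(m); print(st[1:][st[1:,4]>60],c[1:][st[1:,4]>60])
```

```text
[0.4364 0.083  0.2475] [0.4591 0.3552 0.7318] [-0.0214 -0.0084  0.0491] [0.     0.6385 0.7696 0.0001]
orange rows [] []
[121, 122, 136, 159, 162, 142, 127, 121, 109, 84, 64, 73, 100, 120, 128, 128, 126, 125, 124, 134, 159, 170, 171, 171, 164, 157, 156, 157, 158, 162, 172, 184, 182, 156, 118, 116, 132, 139, 140, 139, 140, 139, 140, 139, 140]
[119, 120, 130, 151, 159, 147, 130, 121, 109, 87, 67, 73, 98, 119, 126, 127, 126, 125, 124, 135, 162, 175, 177, 172, 148, 130, 132, 139, 145, 152, 163, 178, 180, 156, 120, 117, 132, 138, 139, 138, 138, 138, 138, 138, 138]
[ 0.0316  0.0666  1.73    0.0001  1.3451 -0.1649]
[[ 26  77  17  37 387]] [[33.9716 95.3282]]
[[ 28  78  16  37 385]] [[35.7636 96.3896]]
```

send_rows(increments=[{"gripper":-0.2,"linear":[0,-0.04,0.02],"delta_rot":[0.0088,-0.0939,-0.0365]},{"gripper":-0.2,"linear":[0.01,-0.08,0.03],"delta_rot":[0.0175,-0.1879,-0.073]},{"gripper":-0.2,"linear":[0.04,-0.103,0.03],"delta_rot":[0.0263,-0.2818,-0.1096]},{"gripper":-0.2,"linear":[0.08,-0.103,0.03],"delta_rot":[0.035,-0.3758,-0.1461]},{"gripper":-0.2,"linear":[0.1,-0.103,0.01],"delta_rot":[0.0438,-0.4697,-0.1826]},{"gripper":-0.2,"linear":[0.108,-0.103,-0.01],"delta_rot":[0.0438,-0.4697,-0.1826]},{"gripper":-0.2,"linear":[0.108,-0.103,-0.02],"delta_rot":[0.0438,-0.4697,-0.1826]},{"gripper":-0.2,"linear":[0.108,-0.103,-0.02],"delta_rot":[0.0438,-0.4697,-0.1826]}])

```text
clock: 17.45
position: [0.5433, -0.0189, 0.2256]
ee_rot: [0.164, 0.683, 0.692, 0.163]
contact_force: [0.3, 0.9, 0.5]
width: 0.0514
gripper_force: 0.0
```

Run:
```python
from h import *
np.set_printoptions(precision=4,suppress=True)
from scipy.spatial.transform import Rotation as R
s=shot('side','side16.png');t=shot('top','top16.png');g=get_state();print(g['position'],g['contact_force'],g['width']);q=g['ee_rot'];print(R.from_quat(np.roll(q,-1)).as_matrix())
M=np.zeros((480,800,3),np.uint8)
M[:, :400]=cv2.resize(t['pixels'][170:290,290:390],(400,480),interpolation=2)
M[:, 400:]=cv2.resize(s['pixels'][120:288,260:400],(400,480),interpolation=2)
cv2.imwrite('pics/m8.png',M)
```

```text
[ 0.545  -0.0193  0.2282] [ 0.71    1.0404 -0.2335] 0.051437071272704867
[[-0.0112  0.8906  0.4546]
 [ 0.9999  0.0125  0.    ]
 [-0.0057  0.4545 -0.8907]]
```

send_rows(increments=[{"gripper":-0.2,"linear":[0.01,-0.001,-0.02],"delta_rot":[0,0,0]},{"gripper":-0.2,"linear":[0.0196,-0.001,-0.04],"delta_rot":[0,0,0]},{"gripper":-0.2,"linear":[0.0284,-0.001,-0.058],"delta_rot":[0,0,0]},{"gripper":-0.2,"linear":[0.0335,-0.001,-0.0686],"delta_rot":[0,0,0]},{"gripper":-0.2,"linear":[0.0355,-0.001,-0.0726],"delta_rot":[0,0,0]},{"gripper":-0.2,"linear":[0.0355,-0.001,-0.0726],"delta_rot":[0,0,0]}])

```text
clock: 18.15
position: [0.5804, -0.0204, 0.1552]
ee_rot: [0.166, 0.684, 0.691, 0.164]
contact_force: [0.8, 0.4, -0.2]
width: 0.0516
gripper_force: 0.0
```

Run:
```python
from h import *
meas('top17.png')
```

```text
[ 0.5804 -0.0205  0.1557] [-0.5996  0.2952 -0.088 ] [-0.002   0.2396 -0.0212] [0.1664 0.6836 0.6914 0.1644]
orange rows [] []
[122, 123, 137, 160, 163, 143, 128, 122, 109, 84, 64, 73, 100, 121, 129, 128, 128, 126, 125, 135, 160, 171, 172, 172, 164, 158, 157, 157, 159, 163, 173, 184, 180, 151, 110, 100, 107, 106, 101, 96, 92, 90, 86, 84, 82]
[120, 120, 127, 135, 126, 110, 96, 88, 79, 63, 48, 53, 71, 86, 92, 93, 92, 92, 91, 99, 117, 125, 127, 130, 129, 128, 132, 137, 143, 148, 150, 151, 141, 113, 79, 68, 70, 68, 63, 59, 55, 52, 51, 50, 48]
```

No contact and the panel hasn't moved, so the fingers are straddling it. Close on it.

send_rows(increments=[{"gripper":0.4,"linear":[0,0,0],"delta_rot":[0,0,0]},{"gripper":0.6,"linear":[0,0,0],"delta_rot":[0,0,0]},{"gripper":1,"linear":[0,0,0],"delta_rot":[0,0,0]},{"gripper":1,"linear":[0,0,0],"delta_rot":[0,0,0]},{"gripper":1,"linear":[0,0,0],"delta_rot":[0,0,0]},{"gripper":1,"linear":[0,0,0],"delta_rot":[0,0,0]}], newtons=60)

```text
clock: 18.8
position: [0.5802, -0.0205, 0.1552]
ee_rot: [0.166, 0.684, 0.691, 0.164]
contact_force: [0.4, 0.4, 0.6]
width: 0.0068
gripper_force: 59.2
```

send_rows(increments=[{"gripper":1,"linear":[-0.0045,0,0.0089],"delta_rot":[0,0,0]},{"gripper":1,"linear":[-0.0091,0,0.0178],"delta_rot":[0,0,0]},{"gripper":1,"linear":[-0.0136,0,0.0267],"delta_rot":[0,0,0]},{"gripper":1,"linear":[-0.0182,0,0.0356],"delta_rot":[0,0,0]},{"gripper":1,"linear":[-0.0227,0,0.0446],"delta_rot":[0,0,0]},{"gripper":1,"linear":[-0.0318,0,0.0624],"delta_rot":[0,0,0]},{"gripper":1,"linear":[-0.0409,0,0.0802],"delta_rot":[0,0,0]},{"gripper":1,"linear":[-0.0409,0,0.0802],"delta_rot":[0,0,0]}])

```text
clock: 19.6
position: [0.5393, -0.0206, 0.2382]
ee_rot: [0.168, 0.683, 0.691, 0.165]
contact_force: [0.4, 0.5, -1.8]
width: 0.0072
gripper_force: 58.9
```

send_rows(increments=[{"gripper":1,"linear":[-0.01,-0.03,0.03],"delta_rot":[-0.0053,0.0941,0.022]},{"gripper":1,"linear":[-0.02,-0.075,0.04],"delta_rot":[-0.0106,0.1881,0.044]},{"gripper":1,"linear":[-0.035,-0.12,0.04],"delta_rot":[-0.0158,0.2822,0.066]},{"gripper":1,"linear":[-0.05,-0.165,0.04],"delta_rot":[-0.0211,0.3762,0.088]},{"gripper":1,"linear":[-0.06,-0.21,0.03],"delta_rot":[-0.0264,0.4703,0.11]},{"gripper":1,"linear":[-0.07,-0.25,0.02],"delta_rot":[-0.0264,0.4703,0.11]},{"gripper":1,"linear":[-0.077,-0.285,0.0],"delta_rot":[-0.0264,0.4703,0.11]},{"gripper":1,"linear":[-0.077,-0.295,-0.03],"delta_rot":[-0.0264,0.4703,0.11]}])

```text
clock: 20.4
position: [0.4626, -0.3204, 0.2048]
ee_rot: [0.003, 0.663, 0.748, -0.001]
contact_force: [0.5, 0.1, -2.0]
width: 0.0071
gripper_force: 59.7
```

Run:
```python
from h import *
np.set_printoptions(precision=4,suppress=True)
from scipy.spatial.transform import Rotation as R
t0=load('top0.png');s0=load('side0.png')
print('far-left base',tri(t0,(436.25,269.5),s0,(428.3,236.3)))
for P in ((.462,-.316,.01),):
  for a,b in((.075,.072),(.075,-.072),(-.075,.072),(-.075,-.072)):
    c,si=np.cos(.124),np.sin(.124);Q=np.array(P)+[a*c-b*si,a*si+b*c,0];print('base corner',(a,b),np.round(proj(t0,Q),1),np.round(proj(s0,Q),1))
s=shot('side','side18.png');t=shot('top','top18.png');g=get_state();print(g['position'],g['contact_force'],g['width']);q=g['ee_rot'];print(R.from_quat(np.roll(q,-1)).as_matrix())
M=np.zeros((560,800,3),np.uint8)
M[:, :400]=cv2.resize(t['pixels'][230:370,430:530],(400,560),interpolation=2)
M[:480, 400:]=cv2.resize(s['pixels'][140:284,420:540],(400,480),interpolation=2)
cv2.imwrite('pics/m9.png',M)
```

```text
far-left base (array([ 0.5253, -0.2343,  0.0076]), np.float64(0.0006661830917226078))
base corner (0.075, 0.072) [437.1 268.6] [427.7 234.7]
base corner (0.075, -0.072) [503.9 260.4] [461.  196.6]
base corner (-0.075, 0.072) [446.  339.7] [494.2 269.1]
base corner (-0.075, -0.072) [513.  331.1] [524.3 227. ]
[ 0.4597 -0.3154  0.2002] [-0.42    0.8442 -2.6235] 0.0068036690520926575
[[-0.12    0.9928 -0.0068]
 [ 0.9928  0.12    0.0062]
 [ 0.0069 -0.006  -1.    ]]
```

View pics/m9.png

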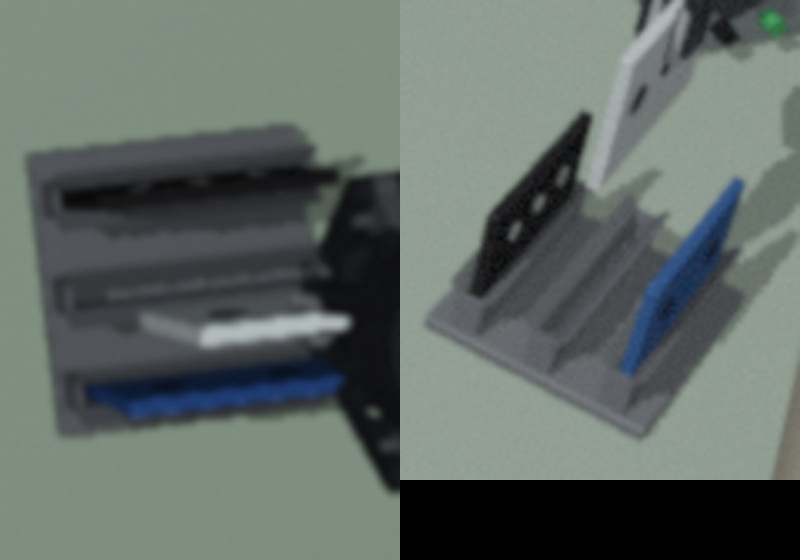

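The held panel hangs upright between the dark and blue panels, its top edge at about (205–350, 330) in the left crop, and the slot below is free. I'll check its grip offset along the slot.

Run:
```python
from h import *
np.set_printoptions(precision=4,suppress=True)
t=load('top18.png');s=load('side18.png');T=np.array([.4597,-.3154,.2002])
yv=np.array([-.12,.9928,0]);xv=np.array([.9928,.12,0])
for sx in(-.004,.004): print(sx,'top-left',proj(t,T+yv*.06+xv*sx+[0,0,.033]),'bottom-left',proj(t,T+yv*.06+xv*sx-[0,0,.057]),'side bl',proj(s,T+yv*.06+xv*sx-[0,0,.057]),'tl',proj(s,T+yv*.06+xv*sx+[0,0,.033]))
print('obs top TL',(430+203/4,230+346/4),(430+207/4,230+330/4),'BL top',(430+142/4,230+316/4),'side BL',(420+195*.3,140+190*.3),'side TL',(420+225*.3,140+62*.3))
```

```text
-0.004 top-left (np.float64(480.1195801966815), np.float64(316.7286533273931)) bottom-left (np.float64(464.95957615262785), np.float64(311.937709270474)) side bl (np.float64(479.26357433311193), np.float64(200.80444107660952)) tl (np.float64(489.8736395797111), np.float64(162.41126425000945))
0.004 top-left (np.float64(479.537899324798), np.float64(311.9525019570612)) bottom-left (np.float64(464.4338963359518), np.float64(307.61154646202164)) side bl (np.float64(475.35917294093747), np.float64(198.93782789133328)) tl (np.float64(485.6744541768669), np.float64(160.53611161709242))
obs top TL (480.75, 316.5) (481.75, 312.5) BL top (465.5, 309.0) side BL (478.5, 197.0) side TL (487.5, 158.6)
```

send_rows(increments=[{"gripper":1,"linear":[0.0023,0.0015,-0.03],"delta_rot":[0,0,0]},{"gripper":1,"linear":[0.0023,0.0015,-0.06],"delta_rot":[0,0,0]},{"gripper":1,"linear":[0.0023,0.0015,-0.08],"delta_rot":[0,0,0]},{"gripper":1,"linear":[0.0023,0.0015,-0.09],"delta_rot":[0,0,0]},{"gripper":1,"linear":[0.0023,0.0015,-0.1],"delta_rot":[0,0,0]},{"gripper":1,"linear":[0.0023,0.0015,-0.11],"delta_rot":[0,0,0]},{"gripper":1,"linear":[0.0023,0.0015,-0.11],"delta_rot":[0,0,0]}])

```text
clock: 21.2
position: [0.464, -0.3141, 0.0951]
ee_rot: [-0.0, 0.662, 0.749, -0.001]
contact_force: [-1.3, -0.7, -2.8]
width: 0.0073
gripper_force: 59.6
```

Run:
```python
from h import *
np.set_printoptions(precision=4,suppress=True)
from rig import get_state
shot('top','top19.png');g=get_state();print(g['position'],g['contact_force'],g['moment'],g['ee_rot'])
```

```text
[ 0.464  -0.314   0.0953] [-2.9435 -0.6782 -3.8679] [-0.1829  0.4965 -0.1535] [-0.0001  0.6622  0.7493 -0.0004]
```

send_rows(increments=[{"gripper":1,"linear":[-0.002,0,0],"delta_rot":[0,0,0]},{"gripper":1,"linear":[-0.002,0,-0.007],"delta_rot":[0,0,0]},{"gripper":1,"linear":[-0.002,0,-0.014],"delta_rot":[0,0,0]},{"gripper":1,"linear":[-0.002,0,-0.018],"delta_rot":[0,0,0]},{"gripper":1,"linear":[-0.002,0,-0.018],"delta_rot":[0,0,0]}])

```text
clock: 21.75
position: [0.462, -0.3134, 0.0762]
ee_rot: [-0.001, 0.662, 0.749, 0.0]
contact_force: [0.4, -0.3, -2.4]
width: 0.0069
gripper_force: 59.7
```

Running freely in the slot. I'll go down to the floor in small steps.

send_rows(increments=[{"gripper":1,"linear":[0,0,-0.003],"delta_rot":[0,0,0]},{"gripper":1,"linear":[0,0,-0.006],"delta_rot":[0,0,0]},{"gripper":1,"linear":[0,0,-0.008],"delta_rot":[0,0,0]},{"gripper":1,"linear":[0,0,-0.008],"delta_rot":[0,0,0]}])

```text
clock: 22.15
position: [0.4623, -0.3138, 0.0689]
ee_rot: [-0.0, 0.662, 0.749, 0.0]
contact_force: [0.4, 0.3, -2.7]
width: 0.007
gripper_force: 59.7
```

send_rows(increments=[{"gripper":1,"linear":[0,0,-0.002],"delta_rot":[0,0,0]},{"gripper":1,"linear":[0,0,-0.004],"delta_rot":[0,0,0]},{"gripper":1,"linear":[0,0,-0.004],"delta_rot":[0,0,0]}])

```text
clock: 22.45
position: [0.4628, -0.314, 0.067]
ee_rot: [0.001, 0.662, 0.749, 0.0]
contact_force: [-1.6, 3.0, 8.9]
width: 0.0072
gripper_force: 61.6
```

send_rows(increments=[{"gripper":0.7,"linear":[0,0,0.001],"delta_rot":[0,0,0]},{"gripper":0.45,"linear":[0,0,0.001],"delta_rot":[0,0,0]},{"gripper":0.45,"linear":[0,0,0.001],"delta_rot":[0,0,0]},{"gripper":0.45,"linear":[0,0,0.001],"delta_rot":[0,0,0]},{"gripper":0.45,"linear":[0,0,0.02],"delta_rot":[0,0,0]},{"gripper":0.45,"linear":[0,0,0.05],"delta_rot":[0,0,0]},{"gripper":0.45,"linear":[0,0,0.1],"delta_rot":[0,0,0]},{"gripper":0.45,"linear":[0,0,0.15],"delta_rot":[0,0,0]}])

```text
clock: 23.25
position: [0.4619, -0.3135, 0.2158]
ee_rot: [-0.001, 0.662, 0.749, 0.0]
contact_force: [0.8, -0.4, -0.1]
width: 0.0235
gripper_force: 0.0
```

send_rows(increments=[{"gripper":0.45,"linear":[-0.03,0.05,0.04],"delta_rot":[0,0,0]},{"gripper":0.45,"linear":[-0.05,0.1,0.06],"delta_rot":[0,0,0]},{"gripper":0.45,"linear":[-0.08,0.15,0.06],"delta_rot":[0,0,0]},{"gripper":0.45,"linear":[-0.11,0.2,0.06],"delta_rot":[0,0,0]},{"gripper":0.45,"linear":[-0.13,0.25,0.06],"delta_rot":[0,0,0]},{"gripper":0.45,"linear":[-0.15,0.3,0.06],"delta_rot":[0,0,0]},{"gripper":0.45,"linear":[-0.15,0.3,0.06],"delta_rot":[0,0,0]}])

```text
clock: 23.95
position: [0.3111, -0.0124, 0.2752]
ee_rot: [0.0, 0.663, 0.749, 0.001]
contact_force: [1.2, 1.1, 0.4]
width: 0.0234
gripper_force: 0.0
```

Run:
```python
from h import *
np.set_printoptions(precision=4,suppress=True)
t=shot('top','top20.png');s=shot('side','side20.png');print(get_state()['position'],get_state()['contact_force'])
c=np.array([.462,-.316,0]);th=.124;yv=np.array([-np.sin(th),np.cos(th),0]);xv=np.array([np.cos(th),np.sin(th),0])
def pts(C,b): return [np.round(proj(t if b=='t' else s,C+xv*a+yv*e+[0,0,z]),1).tolist() for a in(-.004,.004) for e in(-.06,.06) for z in(.1,)]
print('pred top',pts(c,'t'));print('pred side',pts(c,'s'))
p=t['pixels'].astype(int)[255:345,430:540];m=((p.min(2)>110)&(p.max(2)-p.min(2)<22)).astype(np.uint8)
k,l,st,ce=cv2.connectedComponentsWithStats(m)
for i in range(1,k):
  if st[i,4]>25:
    print('top bright',st[i],ce[i]+[430,255],(cv2.boxPoints(cv2.minAreaRect(np.argwhere(l==i)[:,::-1].astype(np.float32)))+[430,255]).round(1).tolist())
p=s['pixels'].astype(int)[130:290,420:540];m=((p.min(2)>130)&(p.max(2)-p.min(2)<22)).astype(np.uint8)
k,l,st,ce=cv2.connectedComponentsWithStats(m)
for i in range(1,k):
  if st[i,4]>25: print('side bright',st[i],ce[i]+[420,130],(cv2.boxPoints(cv2.minAreaRect(np.argwhere(l==i)[:,::-1].astype(np.float32)))+[420,130]).round(1).tolist())
d=cv2.absdiff(t['pixels'],load('top0.png')['pixels']).max(2)
for n,(y0,y1,x0,x1) in dict(board=(285,330,320,355),blue=(318,340,440,525),dark=(255,288,435,520),rest=(210,325,145,220)).items(): print(n,(d[y0:y1,x0:x1]>25).mean().round(3))
```

```text
[ 0.3089 -0.0091  0.2751] [ 0.3341 -0.7532 -0.4159]
pred top [[519.6, 301.2], [459.0, 308.9], [519.1, 297.1], [458.5, 304.7]]
pred side [[501.1, 183.4], [473.8, 216.9], [497.5, 181.8], [470.1, 215.0]]
top bright [   0    0  110   90 3063] [479.2027 298.1283] [[430.0, 344.0], [430.0, 255.0], [539.0, 255.0], [539.0, 344.0]]
top bright [ 79  28  31  18 347] [527.6052 290.4813] [[509.0, 283.0], [539.0, 283.0], [539.0, 300.0], [509.0, 300.0]]
top bright [ 20  42  68  12 316] [485.288  302.3924] [[450.0, 304.0], [516.9, 296.2], [517.5, 301.3], [450.6, 309.1]]
top bright [ 82  51  28  17 315] [528.673  313.4254] [[512.0, 306.0], [539.0, 306.0], [539.0, 322.0], [512.0, 322.0]]
side bright [   0    0  120  160 8105] [455.5414 213.246 ] [[420.0, 289.0], [420.0, 130.0], [539.0, 130.0], [539.0, 289.0]]
side bright [  70    0   50   42 1200] [517.7767 150.0008] [[489.6, 130.6], [537.9, 129.1], [539.2, 170.7], [490.9, 172.1]]
side bright [ 72  44  34  15 107] [506.8972 183.0467] [[490.0, 178.9], [492.1, 173.6], [525.2, 187.5], [523.0, 192.7]]
side bright [117  83   3  18  36] [538.4167 221.4167] [[537.0, 213.0], [539.0, 213.0], [539.0, 230.0], [537.0, 230.0]]
side bright [ 94 108  16  14 119] [521.3529 244.6387] [[511.5, 245.9], [527.4, 236.4], [531.4, 243.0], [515.5, 252.5]]
board 0.0
blue 0.0
dark 0.034
rest 0.129
```

The panel's top strip lies within 2 px of where it should be, the board and racked panels haven't moved, and the file is back within about 4 mm of where it was. Handing in.

```bash
python3 -c "
from h import *
print(sign_off())"
```

```text
the job is handed in; nothing more can be done
None
```

The job is handed in at about 24 s of the 64 s allowed: I gave the panel edge three forward strokes, lifting clear after each, laid the file back on its rest and stood the panel in the middle slot; the hand-in gave no verdict.

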